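Shut and drain the garden water line in the cellar

TASK

Lay up the garden line for winter: of the three pipe lines on the bench it is the one with a small drain cock on its side, over the bowl. Gently, with a fingertip, push that line's main lever round until it stands square across its pipe (fully shut), and only then push the drain cock's little lever round until it lies along its own outlet pipe (fully open). Leave the other two lines open, and the bowl, jars and other things where they stand.

Things in the scene. Friction and masses are not known exactly. Their poses are not given: they have to be found in the camera images.
- garden_line: Garden line: 22 mm copper tube, brass ball valve and, on its -y side, the small drain cock. Fixed; left, middle or right of the three lines (190 mm apart). Origin on the bench under the main stem; +x upstream to the header (100 mm off), -x towards the robot to an elbow at -150 mm that drops into the bench. Pipe axes 90 mm high; fittings up to 111 mm, stem to 136 mm.
- garden_valve (a joint): Main lever of the garden line, about the vertical stem at the line's origin. 0 = fully open, along the pipe, pointing to -x of the line; grows clockwise seen from above; 1.571 = fully shut at its stop, square across the pipe, pointing to +y of the line. Starts fully or partly open. About 0.45 N m (6 N at 75 mm from the stem); stays where it is left.
- garden_lever_end (a point): Outer end of the garden line's main lever, 95 mm from the stem axis, 142 mm above the bench, at mid-height of its black sleeve (sleeve 66 mm long, 17 mm wide, 12 mm high, from 29 to 95 mm from the axis; its underside is 136 mm above the bench).
- drain_cock (a joint): Little lever of the drain cock, about the vertical axis at drain_pivot. 0 = shut, pointing to -x of the garden line (square to the outlet); grows counter-clockwise seen from above; 1.571 = fully open at its stop, along the outlet pipe, pointing to -y of the line. Starts shut or nearly so. About 0.16 N m (4 N at 40 mm); stays where it is left.
- drain_pivot (a point): Point on the drain cock's turning axis at the mid-height of its lever, 118 mm above the bench; in the garden line's frame at x = -100, y = -65 mm. Its outlet pipe (axis 90 mm high, fittings up to 103 mm) runs along -y of the line.
- drain_lever_end (a point): Outer end of the drain cock's little lever, 50 mm from its axis, 118 mm above the bench (black sleeve 40 mm long, 10 mm wide, 9 mm high, from 10 to 50 mm from the axis).
- spout (a point): Mouth of the drain spout, pointing down, 52 mm above the bench; in the garden line's frame at x = -100, y = -112 mm.
- house_valve (a joint): Main lever of the house line (the line with the round pressure gauge, gauge top 174 mm above the bench): same valve and lever as the garden line's; 0 = open, 1.571 = shut. Starts open and is to stay open.
- fill_valve (a joint): Main lever of the heating-fill line (the line with the slanting Y strainer): same valve and lever; 0 = open, 1.571 = shut. Starts open and is to stay open.
- manifold: Header pipe with the water meter, fixed to the bench behind the lines, running along its own y, axis 90 mm high; origin on the bench under its middle tee. The meter (325 mm to +y) is 145 mm high.
- bowl: White bowl, 100 mm across, 40 mm high, on the bench under the spout. Origin at the centre of its underside.
- jar_a: Small jar of preserves, 60 mm across, 90 mm high, standing between two lines near their valves. Origin at the centre of its underside.
- jar_b: The like jar between the other two lines, 60 mm across, 90 mm high. Origin at the centre of its underside.
- jar_c: Larger jar, 76 mm across, 115 mm high, to the right of the pipes. Origin at the centre of its underside.
- jar_d: Larger jar, 76 mm across, 115 mm high, to the left of the pipes. Origin at the centre of its underside.
- spanner: Steel spanner lying on the bench to the right front.
- tape: Roll of thread tape, 54 mm across, 14 mm high, flat on the bench to the left front.
- brush: Small wooden brush lying on the bench to the right.
Not all that is in view belongs to the job. Of the things shaped like the bowl, the white one is meant.

How it is judged (in metres and radians):
On the way, in this order (a step that is already met when the one before it is completed fails the run):
1. the garden line's main lever is square across its pipe, the drain cock still shut (value of joint garden_valve above 1.48 rad and value of joint drain_cock below 0.3 rad), for 0.2 s.
2. then the drain cock's lever lies along its outlet (value of joint each of drain_cock, garden_valve above 1.48 rad), for 0.2 s.
At the end, for the whole second after the job is handed in: The garden line's main lever is within 5 degrees of fully shut and the drain cock within 5 degrees of fully open; the other two main levers are within 10 degrees of fully open; the bowl stands level with its centre within 35 mm of the spout (all of step 2 and value of joint each of house_valve, fill_valve below 0.17 rad and horizontal distance between bowl and spout below 0.035 m and angle between bowl's own z axis and vertical below 0.1 rad and linear speed of bowl below 0.02 m/s); the robot touches nothing.
It fails at once if the drain cock is opened (beyond 17 degrees) while the garden line is not fully shut (value of joint drain_cock above 0.3 rad and value of joint garden_valve below 1.45 rad).
It fails at once if another line's main lever is turned by more than 10 degrees from open (value of joint any of house_valve, fill_valve above 0.17 rad).
It fails at once if the bowl is shifted by more than 25 mm, lifted or tipped (distance of bowl from where it was at the start of the episode above 0.025 m or angle between bowl's own z axis and vertical above 0.3 rad).
It fails at once if a jar, the spanner, the tape or the brush is lifted or shifted by more than 25 mm, or a jar tipped (distance of any of jar_a, jar_b, jar_c, jar_d, spanner, tape, brush from where it was at the start of the episode above 0.025 m or angle between any of jar_a, jar_b, jar_c, jar_d's own z axis and vertical above 0.3 rad).
It fails at once if the levers or pipework of the garden line are strained or gripped hard (fingers pressing with over 40 N) (contact force between the fingers and garden_line above 40 N).
It also fails if it takes over 50 s, if anything falls off the work surface, if the arm or the gripper's body presses on something with over 40 N, if the wrist force passes 120 N, or if a joint passes its speed limit or range.

ROBOT

A 6-joint arm with a two-finger parallel gripper is mounted at the origin on the work surface. World frame = base frame: x ahead of the robot, y to its left, z up, the work surface at z = 0. Lengths are in mm, angles in degrees, forces in N, time in s.
With the tool pointing down it reaches from about 350 to 850 mm from the base axis. Payload 8.1 kg.
Tool frame: the origin (TCP) lies midway between the tips of the shut fingers; the grasp point (between the pads) lies 19 mm behind it; z points along the fingers, y is the line along which they close (so a half turn about z gives the same grasp; the last joint's range is limited). The gripper opens to 85 mm and grips with 20 to 120 N. Pads are 22 mm wide; open, the fingers measure 114 mm over their backs; the gripper's body (76 mm by 85 mm) begins 54 mm behind the grasp point. The pads swing forward as they close: fully open they stand 13 mm farther back than shut.
Start: joints at [-68.148, 7.471, 85.268, -0, 87.261, -4.893], TCP at [270.038, -535.803, 231.292] pointing down, gripper open.
Joint ranges: [-169.43, 169.43], [-51.17, 129.36], [1.28, 143.12], [-76.62, 256.62], [0, 156.53], [-152.29, 152.29]. Speed limits (degrees/s): [136.94, 136.94, 159.86, 180, 180, 180].

INTERFACE

Orientations are given as [roll, pitch, yaw] about the fixed x, y, z axes, in that order (R = Rz(yaw) Ry(pitch) Rx(roll)).
In Python, from bench import r gives the robot as it stands.
- The arm moves only by the tool apply_moves, never from a script. Its argument "steps" is a list of rows, each a list of 7 numbers: the opening, from -1 (shut) to 1 (fully open), then the shift along the tool's x, y, z in mm, then the turn, a rotation vector about the tool's x, y, z in units of 5 degrees (1.0 is 5 degrees). A call has exactly 8 rows; each row shifts and turns the commanded pose from where the row before left it, along the tool's axes as they then stand; what a row does not reach is not made up. A row lasts 1/10 s, in which the tool goes at most 50 mm and 8.59 degrees, less where a joint would pass 70% of its speed; a pose out of reach is approached as far as the arm can. A call is refused whole if a number of a shift passes 50 or a number of a turn 1, either way. A call with a gripper value outside its range is refused whole. The fingers move at their own pace and stop on an object; "squeeze" is the grip in N (left out, the last holds). Time passes only in rows, so rows that do not move let the fingers close, or fill a call up. It gives the time, the measured TCP pose, the force, the opening and the grip force at its end, in the units of the state.
- r.sense(): the state, without advancing time (a new reading comes with each control period).
- r.snapshot(name): name is "scene" or "top" or "wrist"; returns a dict with "color" (384x512x3 uint8, blue, green, red), "depth" (384x512 float32, mm along the optical axis (not along the pixel's ray), 0 where there is no reading), "mtx" (3x3 intrinsics, pixels), "T" (4x4, takes a point from camera to world coordinates); the wrist camera has in their place "hand_eye" (4x4, takes a point from camera to tool coordinates, whose origin is the TCP and whose axes are the flange's). Camera axes: x right, y down, z forward; pixel columns grow to the right and rows downward; lengths in mm; the calibration is good to about 2 mm. The wrist camera is an equidistant fisheye: a pixel r from the principal point sees the ray r / f radians off the axis. A picture is of the moment at which its call begins: read the wrist's pose just before it.
- r.hand_in(): hands the job in; it is judged then, once.
The state is a dict: "time": time; "joint_pos": joint angles; "qd": joint speeds; "joint_efforts": joint torques, N m; "tool_pos": TCP position; "tcp_rot": TCP orientation; "ft_force": force on the tool from outside, world axes, zero at the start; "wrist_torque": the same for the moment, N m; "finger_gap": finger opening in mm; "grip_force": force on a finger pad.
Only numpy, scipy, OpenCV 4.12 (cv2) and the standard library are available. Lean on these libraries where they do the work, as an engineer would, in place of code of your own. Each camera call takes 0.05 s, during which the arm holds its last target. There are 200 camera calls.

## Working session

There is one attempt and no reset: what is moved stays moved. The work goes in short steps, Python scripts to look and compute and a tool call to move; the robot and the scene stay as the last step left them, time stands still between calls to the robot, and variables do not carry over. Pictures are saved under pics/ and viewed, at most 10 in all, crops included, and the job is handed in when it is done.

Besides the shell and the picture viewer there is one more tool, called after ">>>" as a command line: name --pt "numbers of a row" for each row, then --argument value for the rest. apply_moves: Moves the arm, as the interface text tells. Its arguments: {"type":"object","properties":{"steps":{"type":"array"},"squeeze":{"type":"number"}},"required":["steps"]}

```bash
mkdir -p pics; ls
python3 - <<'E'
from bench import r
import cv2,numpy as np,pickle
s=r.sense();print(s['time'],s['tool_pos'],s['tcp_rot'])
d={n:r.snapshot(n) for n in("scene","top")}
pickle.dump(d,open('snap0.pkl','wb'))
for n in d: print(n,d[n]['mtx'],np.round(d[n]['T'],3))
cv2.imwrite('pics/scene0.png',d['scene']['color']);cv2.imwrite('pics/top0.png',d['top']['color'])
E
```

```text
pics
0.0 [ 269.82157661 -535.28931151  230.23486099] [-1.79893569e+02 -1.01119529e-02  2.67436001e+01]
scene [[348.74989597   0.         254.90068717]
 [  0.         348.74989597 188.66901005]
 [  0.           0.           1.        ]] [[ 1.12000e-01  5.22000e-01 -8.46000e-01  1.47462e+03]
 [ 9.94000e-01 -6.80000e-02  8.90000e-02 -9.29020e+01]
 [-1.10000e-02 -8.50000e-01 -5.26000e-01  7.12901e+02]
 [ 0.00000e+00  0.00000e+00  0.00000e+00  1.00000e+00]]
top [[348.17969066   0.         251.58781034]
 [  0.         348.17969066 190.3416191 ]
 [  0.           0.           1.        ]] [[-2.200000e-02 -9.830000e-01  1.840000e-01  3.262770e+02]
 [-1.000000e+00  2.500000e-02  1.600000e-02 -1.283400e+01]
 [-2.100000e-02 -1.830000e-01 -9.830000e-01  1.076974e+03]
 [ 0.000000e+00  0.000000e+00  0.000000e+00  1.000000e+00]]
```

View pics/scene0.png

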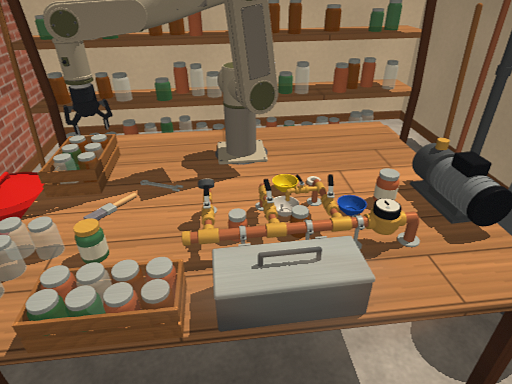

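View pics/top0.png

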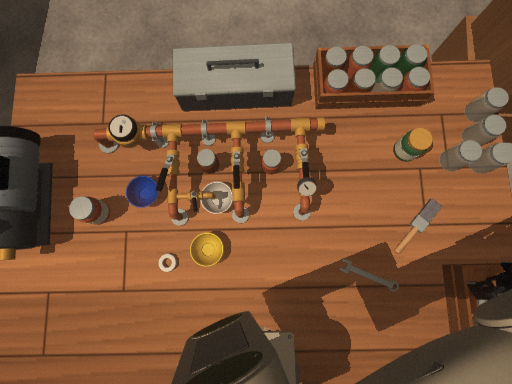

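The top view shows three lines: left at (172,155), with a drain cock at (195,197) over the white bowl (216,197); middle at (238,160); right at (303,150), with the gauge at (307,188). Bowl look-alikes are blue (143,191) and yellow (207,250). Lever candidates are left (165,170), middle (238,170) and right (304,165). I choose the left line and will check it in one crop.

Run:
```python
import cv2,pickle
d=pickle.load(open('snap0.pkl','rb'))
c=d['top']['color'][115:235,120:260]
cv2.imwrite('pics/crop0.png',cv2.resize(c,None,fx=5,fy=5,interpolation=cv2.INTER_CUBIC))
```

```text
(no output)
```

View pics/crop0.png

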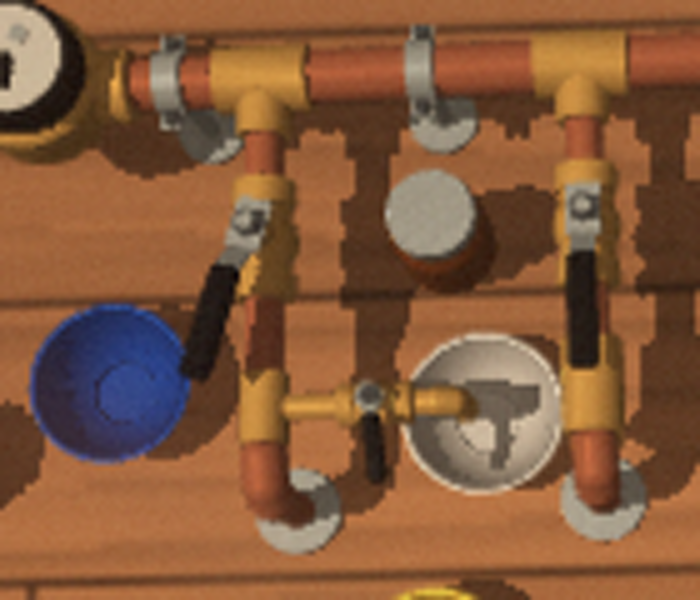

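The crop confirms it: the left line carries the drain cock over the white bowl. Its main lever is partly turned, with the stem at crop (250,220) and the end at (195,378). The little lever runs from crop (368,395) to (375,478).

```bash
cat > h.py <<'E'
import numpy as np,cv2,pickle
def ray(s,u,v):
    K=s['mtx'];d=s['T'][:3,:3]@np.array([(u-K[0,2])/K[0,0],(v-K[1,2])/K[1,1],1]);return s['T'][:3,3],d
def plane(s,u,v,z):
    o,d=ray(s,u,v);return o+d*(z-o[2])/d[2]
def cloud(s):
    v,u=np.indices(s['depth'].shape);K=s['mtx'];z=s['depth']
    p=np.stack([(u-K[0,2])/K[0,0]*z,(v-K[1,2])/K[1,1]*z,z],-1)
    return p@s['T'][:3,:3].T+s['T'][:3,3]
E
python3 - <<'E'
from h import *
d=pickle.load(open('snap0.pkl','rb'))
t=d['top'];np.set_printoptions(precision=1,suppress=True)
f=lambda u,v:((u+.5)/5-.5+120,(v+.5)/5-.5+115)
for n,u,v,z in[('stem',250,220,136),('end',195,378,145),('dpiv',368,395,122),('dend',375,480,120),('pipe+',264,150,101),('pipe-',264,340,101),('bowl',484,413,40),('mstem',583,204,136),('mend',582,365,145),('jar',430,213,90)]:
    print(n,plane(t,*f(u,v),z)[:2])
for n in d:
    s=d[n];P=cloud(s);m=((s['color'].max(2)<45)&(P[...,2]>85)&(P[...,2]<165)&(P[...,0]>350)&(P[...,0]<900)&(abs(P[...,1])<320)&(s['depth']>0)).astype(np.uint8)
    k,l,st,c=cv2.connectedComponentsWithStats(m)
    for i in range(1,k):
        if st[i,4]<12: continue
        q=P[l==i];a=q[:,:2]-q[:,:2].mean(0);w=np.linalg.svd(a,full_matrices=0)[2][0];e=a@w
        print(n,c[i],st[i,4],'mean',q.mean(0),'zmed',np.median(q[:,2]),'ext',q[:,:2].mean(0)+w*e.min(),q[:,:2].mean(0)+w*e.max())
E
```

```text
stem [598.9 231.3]
end [507.5 257.3]
dpiv [499.7 166.4]
dend [452.1 162.5]
pipe+ [651.4 233. ]
pipe- [537.3 230.7]
bowl [501.8 111.3]
mstem [603.   43.8]
mend [509.2  45. ]
jar [613.5 136.8]
scene [298.6 177.7] 12 mean [476.  161.2 123.9] zmed 124.10247032566178 ext [458.1 157.7] [488.6 163.6]
scene [330.4 180.2] 41 mean [548.2 247.  149.4] zmed 149.75785086036922 ext [515.4 256.3] [571.5 240.4]
scene [266.9 184.9] 45 mean [551.   42.5 149.5] zmed 149.85921201447968 ext [520.2  41.9] [575.1  42.9]
scene [205.6 188.9] 69 mean [ 545.1 -148.1  146.6] zmed 148.62662532193076 ext [ 506.1 -148.9] [ 579.3 -147.4]
top [256.5  64.5] 13 mean [871.3 -20.  149. ] zmed 147.91545807362206 ext [870.3 -15.6] [872.3 -24.7]
top [283.1  93.5] 77 mean [803.4 -97.9  97.7] zmed 98.06210424786661 ext [802.8 -67.9] [ 804.1 -128.9]
top [234.1  95.9] 206 mean [800.4  49.9  98. ] zmed 98.6451394892407 ext [798.6 133.6] [802.1 -34.4]
top [186.2  98.1] 55 mean [797.8 194.9  97.7] zmed 97.98312680884169 ext [798.6 168.2] [797.  222.6]
top [305.5 169.1] 79 mean [ 555.4 -146.4  147.6] zmed 147.3892288875188 ext [ 576.3 -145.8] [ 535.2 -146.9]
top [236.2 175.9] 111 mean [541.3  43.9 147.8] zmed 147.76668844125913 ext [573.   44.1] [510.1  43.6]
top [161.5 179.3] 134 mean [537.3 249.4 147.3] zmed 147.60824632796994 ext [569.4 240. ] [508. 258.]
top [194.6 203.5] 34 mean [471.6 162.1 122.4] zmed 122.12577013278911 ext [487.9 165. ] [453.3 158.8]
```

>>> apply_moves --pt "-1 33 -33 0 0 0 0" --pt "-1 33 -33 0 0 0 0" --pt "-1 33 -33 0 0 0 0" --pt "-1 33 -33 0 0 0 0" --pt "-1 33 -33 0 0 0 0" --pt "-1 33 -33 0 0 0 0" --pt "-1 33 -33 0 0 0 0" --pt "-1 33 -33 0 0 0 0"

```text
time: 0.9
tool_pos: [387.0, -179.3, 231.0]
tcp_rot: [-180.0, 0.0, 26.7]
ft_force: [0.5, -0.5, 0.4]
finger_gap: 0.1
grip_force: 0.0
```

>>> apply_moves --pt "-1 33 -33 0 0 0 0" --pt "-1 33 -33 0 0 0 0" --pt "-1 33 -33 0 0 0 0" --pt "-1 33 -33 0 0 0 0" --pt "-1 33 -33 0 0 0 0" --pt "-1 33 -33 0 0 0 0" --pt "-1 33 -33 0 0 0 0" --pt "-1 20 -20 0 0 0 0"

```text
time: 1.7
tool_pos: [498.2, 159.0, 230.8]
tcp_rot: [-180.0, 0.0, 26.9]
ft_force: [-0.2, -0.1, 0.1]
finger_gap: 0.2
grip_force: 0.0
```

>>> apply_moves --pt "-1 0 0 0 0 0 -1" --pt "-1 0 0 0 0 0 -1" --pt "-1 0 0 0 0 0 -1" --pt "-1 0 0 0 0 0 -1" --pt "-1 0 0 0 0 0 -1" --pt "-1 0 0 0 0 0 -1" --pt "-1 0 0 0 0 0 -1" --pt "-1 0 0 0 0 0 -1"

```text
time: 2.5
tool_pos: [497.8, 155.8, 230.8]
tcp_rot: [-180.0, 0.0, 67.0]
ft_force: [0.0, -0.2, -0.4]
finger_gap: 0.1
grip_force: 0.0
```

>>> apply_moves --pt "-1 36 -1.5 0 0 0 0" --pt "-1 37 -1.5 0 0 0 -0.7" --pt "-1 0 0 0 0 0 -0.7" --pt "-1 0 0 25 0 0 0" --pt "-1 0 0 25 0 0 0" --pt "-1 0 0 20 0 0 0" --pt "-1 0 0 0 0 0 0" --pt "-1 0 0 0 0 0 0"

```text
time: 3.3
tool_pos: [523.9, 224.0, 161.2]
tcp_rot: [-179.9, 0.0, 73.7]
ft_force: [-0.2, -0.9, 0.5]
finger_gap: 0.3
grip_force: 0.0
```

Run:
```python
from bench import r
import cv2,pickle
s=r.sense();print(s['tool_pos'],s['tcp_rot'])
t=r.snapshot('top');w=r.snapshot('wrist');c=r.snapshot('scene');pickle.dump((s,t,w,c),open('s1.pkl','wb'))
a=cv2.resize(c['color'][140:260,230:370],(700,600),interpolation=cv2.INTER_CUBIC)
cv2.imwrite('pics/w1.png',w['color']);cv2.imwrite('pics/s1.png',a)
```

```text
[523.86577283 223.98975091 161.16241992] [-1.79938789e+02  4.12789389e-02  7.37445091e+01]
```

View pics/w1.png

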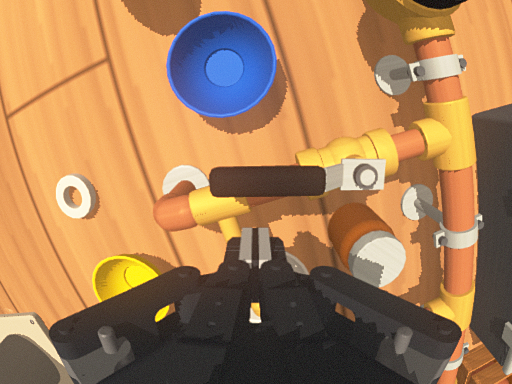

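View pics/s1.png

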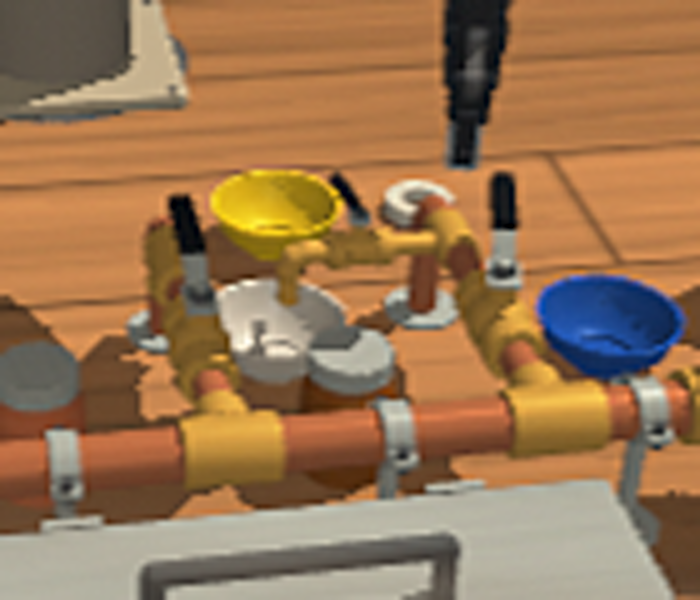

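The wrist view shows the shut fingertips at (257,245), beside and parallel to the main lever sleeve (210–325,180), on the side they must push from. The scene crop shows the finger clear of the levers. Next I go down and make contact.

>>> apply_moves --pt "-1 0 0 20 0 0 0" --pt "-1 0 0 17 0 0 0" --pt "-1 0 0 0 0 0 0" --pt "-1 3 0 0 0 0 0" --pt "-1 3 0 0 0 0 0" --pt "-1 2 0 0 0 0 0" --pt "-1 2 0 0 0 0 0" --pt "-1 0 0 0 0 0 0"

```text
time: 4.25
tool_pos: [527.5, 233.7, 125.1]
tcp_rot: [179.9, 0.0, 73.8]
ft_force: [0.1, -2.1, 1.3]
finger_gap: 0.1
grip_force: 1.2
```

>>> apply_moves --pt "-1 3.2 -0.8 0 0 0 0.5" --pt "-1 3.2 -0.8 0 0 0 0.5" --pt "-1 3.2 -0.8 0 0 0 0.5" --pt "-1 3.2 -0.8 0 0 0 0.5" --pt "-1 3.2 -0.8 0 0 0 0.5" --pt "-1 3.2 -0.8 0 0 0 0.5" --pt "-1 3.2 -0.8 0 0 0 0.5" --pt "-1 3.2 -0.8 0 0 0 0.5"

```text
time: 5.05
tool_pos: [531.9, 258.8, 124.7]
tcp_rot: [180.0, 0.1, 53.6]
ft_force: [-3.8, -5.6, 3.9]
finger_gap: 0.0
grip_force: 3.3
```

>>> apply_moves --pt "-1 3.2 -0.8 0 0 0 0.5" --pt "-1 3.2 -0.8 0 0 0 0.5" --pt "-1 3.2 -0.8 0 0 0 0.5" --pt "-1 3.2 -0.8 0 0 0 0.5" --pt "-1 3.2 -0.8 0 0 0 0.5" --pt "-1 3.2 -0.8 0 0 0 0.5" --pt "-1 3.2 -0.8 0 0 0 0.5" --pt "-1 3.2 -0.8 0 0 0 0.5"

```text
time: 5.85
tool_pos: [545.1, 281.2, 124.4]
tcp_rot: [180.0, 0.1, 33.6]
ft_force: [-4.2, -5.7, 3.3]
finger_gap: -0.1
grip_force: 3.4
```

>>> apply_moves --pt "-1 3.2 -0.8 0 0 0 0.5" --pt "-1 3.2 -0.8 0 0 0 0.5" --pt "-1 3.2 -0.8 0 0 0 0.5" --pt "-1 3.2 -0.8 0 0 0 0.5" --pt "-1 3.2 -0.8 0 0 0 0.5" --pt "-1 3.2 -0.8 0 0 0 0.5" --pt "-1 3.2 -0.8 0 0 0 0.5" --pt "-1 3.2 -0.8 0 0 0 0.5"

```text
time: 6.65
tool_pos: [565.0, 297.8, 123.9]
tcp_rot: [179.9, 0.2, 13.6]
ft_force: [-5.5, -5.6, 3.5]
finger_gap: -0.1
grip_force: 3.3
```

>>> apply_moves --pt "-1 3.2 -0.8 0 0 0 0.5" --pt "-1 3.2 -0.8 0 0 0 0.5" --pt "-1 3.2 -0.8 0 0 0 0.5" --pt "-1 3.2 -0.8 0 0 0 0.5" --pt "-1 2 0 0 0 0 0.3" --pt "-1 0 0 0 0 0 0" --pt "-1 0 0 0 0 0 0" --pt "-1 0 0 0 0 0 0"

```text
time: 7.45
tool_pos: [578.5, 303.8, 123.7]
tcp_rot: [180.0, 0.2, 2.3]
ft_force: [-6.1, -2.3, 1.6]
finger_gap: 0.4
grip_force: 3.4
```

```bash
cat > m.py <<'E'
from h import *
from bench import r
s=r.sense();print(s['time'],s['tool_pos'],s['ft_force'])
np.set_printoptions(precision=1,suppress=True)
for n in('top','scene'):
    t=r.snapshot(n);P=cloud(t);m=((t['color'].max(2)<45)&(P[...,2]>112)&(P[...,2]<153)&(P[...,0]>400)&(P[...,0]<680)&(P[...,1]>90)&(P[...,1]<340)&(t['depth']>0)).astype(np.uint8)
    k,l,st,c=cv2.connectedComponentsWithStats(m)
    for i in range(1,k):
        if st[i,4]<12: continue
        q=P[l==i];a=q[:,:2]-q[:,:2].mean(0);w=np.linalg.svd(a,full_matrices=0)[2][0];e=a@w
        print(n,c[i],st[i,4],q.mean(0),q[:,:2].mean(0)+w*e.min(),q[:,:2].mean(0)+w*e.max(),'deg',np.degrees(np.arctan2(w[1],w[0])))
    cv2.imwrite(f'pics/{n}_{s["time"]:.2f}.png',cv2.resize(t['color'][130:230,150:290] if n=='top' else t['color'][140:260,230:370],None,fx=5,fy=5))
E
python3 m.py; ls pics
```

```text
7.45 [578.45877934 303.80978559 123.6989304 ] [-6.11071244 -2.33191335  1.58470499]
top [194.6 203.6] 35 [471.3 162.2 122.5] [487.6 165. ] [453.  159.1] deg -170.43057792946598
scene [298.6 177.7] 12 [476.2 161.1 124. ] [459.3 158.3] [491.1 163.5] deg 9.24550373533191
scene [350.2 188.4] 95 [601.1 293.4 147.3] [601.8 263. ] [600.5 324.5] deg 91.23127129825689
crop0.png
s1.png
scene0.png
scene_7.45.png
top0.png
top_7.45.png
w1.png
```

>>> apply_moves --pt "-1 1 0 0 0 0 0" --pt "-1 0 0 0 0 0 0" --pt "-1 0.5 0 0 0 0 0" --pt "-1 0 0 0 0 0 0" --pt "-1 0.5 0 0 0 0 0" --pt "-1 0 0 0 0 0 0" --pt "-1 0 0 0 0 0 0" --pt "-1 0 0 0 0 0 0"

```text
time: 8.35
tool_pos: [578.6, 303.8, 123.6]
tcp_rot: [179.9, 0.4, 2.3]
ft_force: [-15.6, -5.3, 8.8]
finger_gap: -0.2
grip_force: 8.4
```

>>> apply_moves --pt "-1 -8 0 0 0 0 0" --pt "-1 -12 0 0 0 0 0" --pt "-1 0 0 -30 0 0 0" --pt "-1 0 0 -30 0 0 0" --pt "-1 -27 28 0 0 0 0" --pt "-1 -27 28 0 0 0 0" --pt "-1 -26 28 0 0 0 0" --pt "-1 -26 28 0 0 0 -1"

```text
time: 9.15
tool_pos: [459.5, 186.6, 184.3]
tcp_rot: [-180.0, -0.1, 7.3]
ft_force: [-0.3, -1.2, 1.0]
finger_gap: 0.3
grip_force: 0.0
```

```bash
python3 m.py
```

```text
9.15 [459.50820285 186.59614351 184.28755829] [-0.26896553 -1.24477904  0.97992117]
top [195.  206.3] 21 [463.9 161.3 121.9] [472.6 162.9] [453.4 159.3] deg -169.25861588317053
scene [298.4 177.5] 13 [474.9 160.7 123.8] [460.3 157.2] [488.7 164.1] deg 13.653017878519117
scene [350.4 188.8] 79 [603.1 293.4 146.9] [603.5 261.5] [602.6 324.6] deg 90.83619635383018
```

The main lever is at its stop: the force rose with no motion and it measures about 91° in world. Now the drain cock.

>>> apply_moves --pt "-1 -2 0 25 0 0 0" --pt "-1 0 0 25 0 0 0" --pt "-1 0 0 15 0 0 0" --pt "-1 0 0 9 0 0 0" --pt "-1 0 0 0 0 0 0" --pt "-1 0 0 0 0 0 0" --pt "-1 0 0 0 0 0 0" --pt "-1 0 0 0 0 0 0"

```text
time: 10.05
tool_pos: [459.2, 187.3, 111.4]
tcp_rot: [-180.0, -0.1, 7.2]
ft_force: [0.3, 0.1, 0.8]
finger_gap: -0.2
grip_force: 0.0
```

Run:
```python
from bench import r
import cv2
cv2.imwrite('pics/w2.png',r.snapshot('wrist')['color'])
```

```text
(no output)
```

View pics/w2.png

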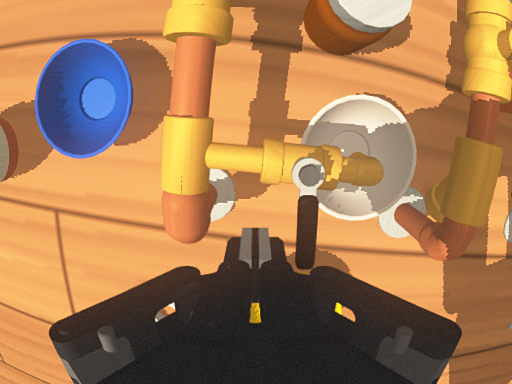

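The wrist view shows the fingertip at (257,245), between the main pipe (190,200) and the little lever (307,175–268). It is about 10 mm from the lever and clear of the fittings.

>>> apply_moves --pt "-1 0 2 1 0 0 0" --pt "-1 0 2 0 0 0 0" --pt "-1 0 2 0 0 0 0" --pt "-1 0 2 0 0 0 0" --pt "-1 0 1 0 0 0 0" --pt "-1 0 0 0 0 0 0" --pt "-1 0 0 0 0 0 0" --pt "-1 0 0 0 0 0 0"

```text
time: 10.9
tool_pos: [459.5, 178.3, 109.3]
tcp_rot: [-180.0, 0.0, 7.3]
ft_force: [-1.8, 4.1, -0.4]
finger_gap: 0.1
grip_force: 2.4
```

>>> apply_moves --pt "-1 -1.2 2.7 0 0 0 -0.8" --pt "-1 -1.2 2.7 0 0 0 -0.8" --pt "-1 -1.2 2.7 0 0 0 -0.8" --pt "-1 -1.2 2.7 0 0 0 -0.8" --pt "-1 -1.2 2.7 0 0 0 -0.8" --pt "-1 -1.2 2.7 0 0 0 -0.8" --pt "-1 -1.2 2.7 0 0 0 -0.8" --pt "-1 -1.2 2.7 0 0 0 -0.8"

```text
time: 11.7
tool_pos: [458.6, 155.0, 109.3]
tcp_rot: [-180.0, -0.0, 39.4]
ft_force: [0.3, 5.3, -0.9]
finger_gap: -0.0
grip_force: 2.1
```

>>> apply_moves --pt "-1 -1.2 2.7 0 0 0 -0.8" --pt "-1 -1.2 2.7 0 0 0 -0.8" --pt "-1 -1.2 2.7 0 0 0 -0.8" --pt "-1 -1.2 2.7 0 0 0 -0.8" --pt "-1 -1.2 2.7 0 0 0 -0.8" --pt "-1 -1.2 2.7 0 0 0 -0.8" --pt "-1 -1.2 2.7 0 0 0 -0.8" --pt "-1 -1.2 2.7 0 0 0 -0.8"

```text
time: 12.5
tool_pos: [469.6, 134.4, 109.2]
tcp_rot: [-180.0, 0.0, 71.4]
ft_force: [-2.6, 3.6, 1.2]
finger_gap: 0.0
grip_force: 1.8
```

>>> apply_moves --pt "-1 -1.2 2.7 0 0 0 -0.8" --pt "-1 -1.2 2.7 0 0 0 -0.8" --pt "-1 -1.2 2.7 0 0 0 -0.8" --pt "-1 0 1 0 0 0 -0.3" --pt "-1 0 0 0 0 0 0" --pt "-1 0 0 0 0 0 0" --pt "-1 0 0 0 0 0 0" --pt "-1 0 0 0 0 0 0"

```text
time: 13.3
tool_pos: [477.6, 128.6, 109.1]
tcp_rot: [-180.0, 0.0, 84.7]
ft_force: [-2.8, -1.7, 0.7]
finger_gap: 0.2
grip_force: 1.6
```

```bash
python3 m.py; ls pics
```

```text
13.3 [477.6146483  128.55077184 109.14021447] [-2.84562759 -1.68187974  0.6804352 ]
scene [291.1 179.6] 54 [494.  131.6 128.8] [488.3 121.3] [505.6 152.5] deg 60.975379814307324
scene [350.3 188.9] 81 [603.3 293.1 147. ] [603.4 261.7] [603.3 323.9] deg 90.09056702593513
crop0.png
s1.png
scene0.png
scene_13.30.png
scene_7.45.png
scene_9.15.png
top0.png
top_13.30.png
top_7.45.png
top_9.15.png
w1.png
w2.png
```

>>> apply_moves --pt "-1 -1 2 0 0 0 -0.6" --pt "-1 0 2 0 0 0 -0.6" --pt "-1 0 0 0 0 0 0" --pt "-1 0 0.5 0 0 0 0" --pt "-1 0 0 0 0 0 0" --pt "-1 0 0 0 0 0 0" --pt "-1 0 0 0 0 0 0" --pt "-1 0 0 0 0 0 0"

```text
time: 14.2
tool_pos: [482.0, 127.4, 109.1]
tcp_rot: [-180.0, 0.0, 90.7]
ft_force: [-5.4, -2.7, -0.8]
finger_gap: -0.5
grip_force: 2.0
```

>>> apply_moves --pt "-1 0 0.5 0 0 0 0" --pt "-1 0 0 0 0 0 0" --pt "-1 0 0.5 0 0 0 0" --pt "-1 0 0 0 0 0 0" --pt "-1 0 0.5 0 0 0 0" --pt "-1 0 0 0 0 0 0" --pt "-1 0 0 0 0 0 0" --pt "-1 0 0 0 0 0 0"

```text
time: 15.0
tool_pos: [483.3, 127.4, 109.1]
tcp_rot: [-180.0, 0.0, 90.7]
ft_force: [-4.1, -3.1, -0.4]
finger_gap: 0.2
grip_force: 2.5
```

Not at the stop yet, because it still moves with the push. I continue gently.

>>> apply_moves --pt "-1 0 0.5 0 0 0 0" --pt "-1 0 0 0 0 0 0" --pt "-1 0 0.5 0 0 0 0" --pt "-1 0 0 0 0 0 0" --pt "-1 0 0.5 0 0 0 0" --pt "-1 0 0 0 0 0 0" --pt "-1 0 0 0 0 0 0" --pt "-1 0 0 0 0 0 0"

```text
time: 15.8
tool_pos: [483.7, 127.3, 108.9]
tcp_rot: [-179.8, 0.0, 90.7]
ft_force: [-11.0, -4.3, 4.2]
finger_gap: -0.2
grip_force: 5.6
```

At the stop (11 N, no more motion). I retreat and check.

>>> apply_moves --pt "-1 0 -8 0 0 0 0" --pt "-1 0 -12 0 0 0 0" --pt "-1 0 0 -30 0 0 0" --pt "-1 0 0 -40 0 0 0" --pt "-1 0 -40 -30 0 0 0" --pt "-1 0 -40 0 0 0 0" --pt "-1 0 0 0 0 0 0" --pt "-1 0 0 0 0 0 0"

```text
time: 16.6
tool_pos: [385.7, 126.8, 210.3]
tcp_rot: [179.8, -0.1, 90.8]
ft_force: [0.6, 0.1, -0.5]
finger_gap: 0.2
grip_force: 0.0
```

```bash
python3 m.py; mv pics/top_1[67].*.png pics/topend.png; ls pics
```

```text
16.6 [385.7121387  126.76361237 210.26818396] [ 0.64369295  0.09812164 -0.48143588]
top [146.  158.7] 112 [597.1 294.1 147.8] [597.7 262.7] [596.4 325.8] deg 91.26016266725934
scene [293. 183.] 24 [504.6 136.1 121.9] [503.7 153.7] [505.4 119. ] deg -87.22294443907118
scene [350.3 188.9] 81 [603.1 293.3 146.9] [603.4 261.2] [602.7 325.2] deg 90.67447268167143
crop0.png
s1.png
scene0.png
scene_13.30.png
scene_16.60.png
scene_7.45.png
scene_9.15.png
top0.png
top_13.30.png
top_7.45.png
top_9.15.png
topend.png
w1.png
w2.png
```

View pics/topend.png

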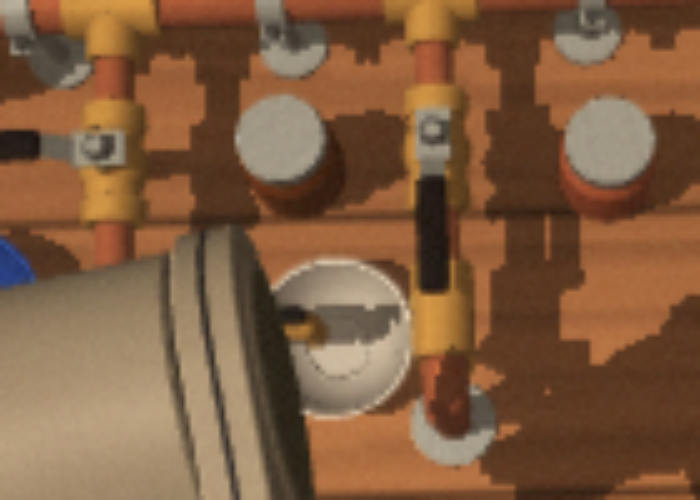

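The crop shows the main lever square across at (20–120,147), the middle lever along its pipe, and the bowl in place. The arm hides the drain lever at (290,325), so I move aside for one last measurement.

>>> apply_moves --pt "-1 -40 0 0 0 0 0" --pt "-1 -40 0 0 0 0 0" --pt "-1 -40 0 0 0 0 0" --pt "-1 -40 0 0 0 0 0" --pt "-1 -40 0 0 0 0 0" --pt "-1 -40 0 0 0 0 0" --pt "-1 -40 0 0 0 0 0" --pt "-1 0 0 0 0 0 0"

```text
time: 17.5
tool_pos: [389.1, -158.3, 209.0]
tcp_rot: [-180.0, 0.1, 90.4]
ft_force: [0.5, 0.9, -0.3]
finger_gap: -0.3
grip_force: 0.0
```

```bash
python3 m.py; mv pics/top_17.*.png pics/topend2.png
```

```text
17.5 [ 389.09026473 -158.32737158  208.95058181] [ 0.45481868  0.92553411 -0.303877  ]
top [146.  158.8] 114 [596.9 294.  147.8] [597.8 263.7] [595.8 325.7] deg 91.84829168777928
top [203.6 192.8] 32 [501.3 137.3 122.1] [501.2 153.2] [501.4 119.1] deg -89.59410670799814
scene [293. 183.] 24 [504.4 136.1 121.7] [504.  119.5] [504.8 153.4] deg 88.62181366559214
scene [350.3 188.8] 80 [603.1 293.1 146.9] [603.8 262.7] [602.4 324.2] deg 91.30770015192947
```

View pics/topend2.png

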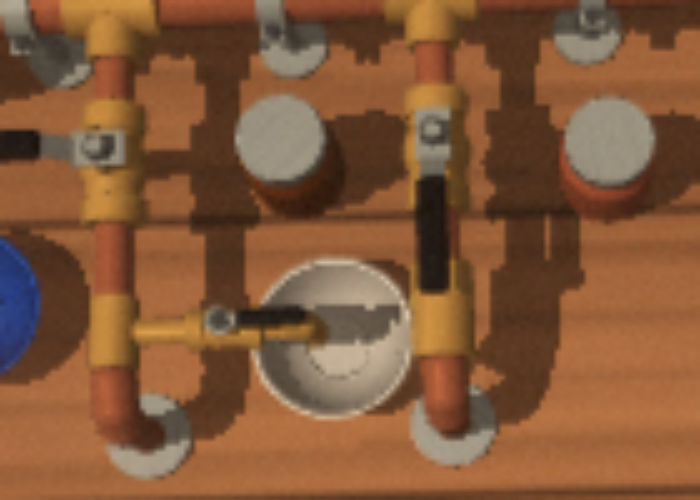

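The drain lever lies along its outlet at (240–305,318), the main lever is square across, the middle lever still lies along its pipe, and the bowl has not moved. I hand in.

```bash
python3 -c "
from bench import r
print(r.hand_in())"
```

```text
the job is handed in; nothing more can be done
None
```

The garden line's main lever is fully shut and then its drain cock was fully opened, both pushed to their stops; the other two lines, the bowl and the jars were left alone, and the job was handed in at about 17.6 s (no verdict was returned).

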